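# Unstack the sharpening stones into their trays

## Robot

A 6-joint arm with a two-finger parallel gripper is mounted at the origin on the work surface. World frame = base frame: x ahead of the robot, y to its left, z up, the work surface at z = 0. Lengths are in m, angles in rad, forces in N, time in s.
With the tool pointing down it reaches from about 0.225 to 0.875 m from the base axis. Payload 3.4 kg.
Tool frame: the origin (TCP) lies between the finger pads; the fingertips stand 22 mm ahead of it and the grasp point (between the pads) lies 3 mm ahead of it (manip.finger_overhang is the distance from the TCP to the fingertips, in m); z points along the fingers, y is the line along which they close (so a half turn about z gives the same grasp; the last joint's range is limited). The gripper opens to 85 mm and grips with 20 to 120 N. Pads are 22 mm wide; open, the fingers measure 114 mm over their backs; the gripper's body (76 mm by 85 mm) begins 54 mm behind the grasp point. The pads swing forward as they close: fully open they stand 13 mm farther back than shut.
Start: joints at [-1.263, 0.276, 1.505, -0, 1.361, -0.121], TCP at [0.239, -0.523, 0.253] pointing down, gripper open.
Joint ranges: [-2.89, 2.89], [-0.75, 2.08], [0.22, 2.7], [-1.18, 4.32], [0.11, 2.71], [-2.7, 2.7]. Speed limits (rad/s): [2.57, 2.57, 3.14, 3.14, 3.14, 3.14].

## Interface

Orientations are given as a unit quaternion [w, x, y, z].
In Python, from rig import get_state, eyes, order, manip gives the robot as it stands.
- The arm moves only by the tool drive_tool, never from a script. Its argument "rows" is a list of rows, each a list of 4 numbers: the shift along the tool's x, y, z in units of 25 mm (1.0 is 25 mm), then the turn about the tool's z in units of 6 degrees (1.0 is 6 degrees). A call has exactly 8 rows; each row is the pose to reach, as a shift and turn from the pose commanded when the call began, along the tool's axes at that moment; what a row does not reach only later rows make up. A row lasts 1/12 s, in which the tool goes at most 41.7 mm and 7.16 degrees, less where a joint would pass 70% of its speed; a pose out of reach is approached as far as the arm can. A call with a gripper value outside its range is refused whole. "grip" is the finger opening in mm, from 0 to 85.4, set as the call begins (left out, the last holds). The fingers move at their own pace and stop on an object; "newtons" is the grip in N (left out, the last holds). Time passes only in rows, so rows that repeat a pose let the fingers close, or fill a call up. It gives the time, the measured TCP pose, the force, the opening and the grip force at its end, in the units of the state.
- get_state(): the state, without advancing time (a new reading comes with each control period).
- eyes.get_image(name): name is "scene" or "top" or "wrist"; returns (picture, depth): 400x640x3 uint8, red, green, blue; 400x640 float32, m along the optical axis (not along the pixel's ray), 0 where there is no reading.
- eyes.camera_info(name): a dict with "fx", "fy", "cx", "cy" (pixels), "R" (3x3) and "t" (3): a world point X has camera coordinates R X + t. Camera axes: x right, y down, z forward; pixel columns grow to the right and rows downward; lengths in m; the calibration is good to about 2 mm. The wrist camera is an equidistant fisheye: a pixel r from the principal point sees the ray r / f radians off the axis. A picture is of the moment at which its call begins: read the wrist's pose just before it. camera_info takes no time and is no camera call; for the wrist camera it gives the pose at the moment of the call.
- order.sign_off(): hands the job in; it is judged then, once.
The state is a dict: "clock": time; "qpos": joint angles; "qd": joint speeds; "effort": joint torques, N m; "position": TCP position; "ee_rot": TCP orientation; "contact_force": force on the tool from outside, world axes, zero at the start; "moment": the same for the moment, N m; "width": finger opening in m; "gripper_force": force on a finger pad.
Only numpy, scipy, OpenCV 4.12 (cv2) and the standard library are available. Lean on these libraries where they do the work, as an engineer would, in place of code of your own. Each camera call takes 0.05 s, during which the arm holds its last target. There are 200 camera calls.

## Task

Take the stack of sharpening stones apart from the top down, one stone at a time, and lay each one flat inside the tray whose floor has its own colour. Every stone must end up lying fully down on the floor of its tray, not propped on the rim, and the oil bottle must stay standing where it is.

Things in the scene. Friction and masses are not known exactly. Their poses are not given: they have to be found in the camera images.
- green_stone: green sharpening stone, the smallest of the four: a loose plain block 66 mm long (its y axis), 23 mm wide (its x axis), 22 mm high, about 80 g; at the start on top of the stack. The stones are stacked flat, roughly centred and roughly parallel. Origin: centre of its underside, z up.
- cream_stone: cream sharpening stone, the second smallest of the four: a loose plain block 92 mm long (its y axis), 35 mm wide (its x axis), 22 mm high, about 160 g; at the start second from the top. The stones are stacked flat, roughly centred and roughly parallel. Origin: centre of its underside, z up.
- red_stone: red sharpening stone, the second largest of the four: a loose plain block 120 mm long (its y axis), 47 mm wide (its x axis), 24 mm high, about 300 g; at the start third from the top. The stones are stacked flat, roughly centred and roughly parallel. Origin: centre of its underside, z up.
- blue_stone: blue sharpening stone, the largest of the four: a loose plain block 150 mm long (its y axis), 60 mm wide (its x axis), 25 mm high, about 500 g; at the start at the bottom, on the counter. The stones are stacked flat, roughly centred and roughly parallel. Origin: centre of its underside, z up.
- green_tray: fixed shallow walnut tray with a green floor, for the green stone: outside 96 mm long (its y axis) by 53 mm wide (its x axis), inside 86 by 43 mm (10 mm of play on each side of the stone); rim 5 mm thick, its top 11 mm above the counter; the floor lies 6 mm above the counter. Origin: centre of its underside, at counter height, z up.
- cream_tray: fixed shallow walnut tray with a cream floor, for the cream stone: outside 122 mm long (its y axis) by 65 mm wide (its x axis), inside 112 by 55 mm (10 mm of play on each side of the stone); rim 5 mm thick, its top 11 mm above the counter; the floor lies 6 mm above the counter. Origin: centre of its underside, at counter height, z up.
- red_tray: fixed shallow walnut tray with a red floor, for the red stone: outside 150 mm long (its y axis) by 77 mm wide (its x axis), inside 140 by 67 mm (10 mm of play on each side of the stone); rim 5 mm thick, its top 11 mm above the counter; the floor lies 6 mm above the counter. Origin: centre of its underside, at counter height, z up.
- blue_tray: fixed shallow walnut tray with a blue floor, for the blue stone: outside 180 mm long (its y axis) by 90 mm wide (its x axis), inside 170 by 80 mm (10 mm of play on each side of the stone); rim 5 mm thick, its top 11 mm above the counter; the floor lies 6 mm above the counter. Origin: centre of its underside, at counter height, z up.
- oil_bottle: small amber glass oil bottle with a black cap, loose, standing among the trays: 38 mm across, 100 mm tall. Not to be moved. Origin: centre of its underside, z up.

How it is judged:
By the outcome, as a careful person would: the job done as asked, in the order asked, and still so for the second after the job is handed in, with the robot touching nothing.
It also fails if it takes over 125 s, if anything falls off the work surface, if the arm or the gripper's body presses on something with over 40 N, if the wrist force passes 120 N, or if a joint passes its speed limit or range.

## Working session

There is one attempt and no reset: what is moved stays moved. The work goes in short steps, Python scripts to look and compute and a tool call to move; the robot and the scene stay as the last step left them, time stands still between calls to the robot, and variables do not carry over. Pictures are saved under pics/ and viewed, at most 14 in all, crops included, and the job is handed in when it is done.

Besides the shell and the picture viewer there is one more tool, called after ">>>" as name([rows], argument=value, ...), one row to a line, values as JSON. drive_tool: Moves the arm, as the interface text tells. Its arguments: {"type":"object","properties":{"rows":{"type":"array","items":{"type":"array","items":{"type":"number"}}},"grip":{"type":"number"},"newtons":{"type":"number"}},"required":["rows"]}

```bash
ls; mkdir -p pics
python3 - <<'E'
from rig import get_state, eyes, order, manip
import cv2,numpy as np
print(get_state()); print([a for a in dir(manip) if a[0]!='_'])
for n in("top","scene"):
    im,d=eyes.get_image(n); i=eyes.camera_info(n); print(n,i)
    np.savez(f"pics/{n}0.npz",im=im,d=d)
    cv2.imwrite(f"pics/{n}0.png",im[:,:,::-1])
E
```

```text
pics
{'clock': 0.0, 'qpos': array([-1.26297767e+00,  2.76583181e-01,  1.50613019e+00, -7.38531457e-06,
        1.36068832e+00, -1.20987305e-01]), 'qd': array([ 0.00047518, -0.00086367,  0.00089374,  0.00220401, -0.00028868,
       -0.00131644]), 'effort': array([ 1.62283141e-04, -4.16778803e+01, -2.45805985e+01, -8.89424359e-05,
        1.10770273e-02, -6.27133417e-06]), 'position': array([ 0.23892795, -0.5224759 ,  0.25244758]), 'ee_rot': array([-9.00236356e-04,  9.77103029e-01,  2.12764783e-01, -8.79682280e-05]), 'contact_force': array([-0.60112665,  0.06718982, -1.07184231]), 'moment': array([ 0.01002387, -0.05470753,  0.00333744]), 'gripper_force': 0.0, 'width': 0.08555529338803941}
['MotionError', 'finger_overhang']
top {'fx': 387.91084980139317, 'fy': 387.91084980139317, 'cx': 321.53414880813074, 'cy': 193.26516869360663, 'R': array([[-0.01084048, -0.99991794,  0.00682608],
       [-0.98081754,  0.00930422, -0.19470592],
       [ 0.19462643, -0.00880584, -0.98083791]]), 't': array([0.01193422, 0.56417171, 0.89503952])}
scene {'fx': 479.20465407111794, 'fy': 479.20465407111794, 'cx': 319.8254454100393, 'cy': 196.3232474961319, 'R': array([[-0.02764574,  0.99945178, -0.01821679],
       [ 0.71572386,  0.00706894, -0.69834761],
       [-0.69783599, -0.03234452, -0.71552691]]), 't': array([ 0.03183522, -0.34237032,  1.50362375])}
```

View pics/top0.png

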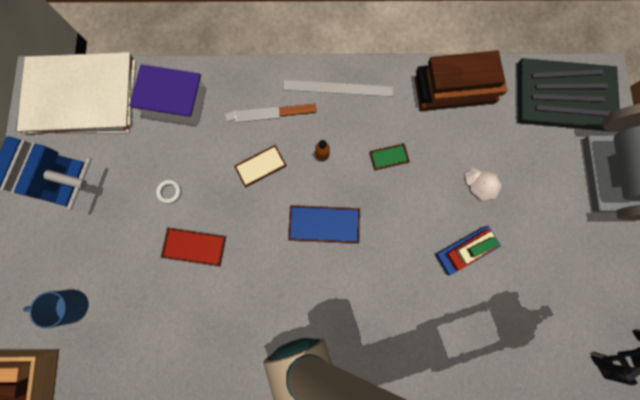

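View pics/scene0.png

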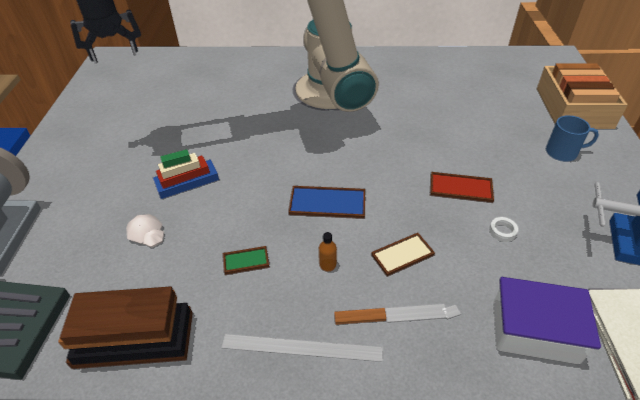

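Top view: the stack is at about (468,250). The trays are green (389,156), cream (261,165), red (194,247) and blue (324,224), and the bottle is at (322,151). The scene view confirms the layout, with the stack at (185,172).

```bash
cat > h.py <<'E'
import numpy as np, cv2
from rig import get_state, eyes, order, manip
from scipy.spatial.transform import Rotation as Ro
HSV={'green':((50,90,40),(85,255,255)),'cream':((15,40,150),(35,170,255)),'red':((0,150,60),(7,255,255)),'blue':((106,120,50),(118,255,255))}
def cast(ci,px,z):
    px=np.asarray(px,float).reshape(-1,2); R,t=ci['R'],ci['t']; c=-R.T@t
    r=np.c_[(px-[ci['cx'],ci['cy']])/[ci['fx'],ci['fy']],np.ones(len(px))]@R
    return (c+r*((z-c[2])/r[:,2])[:,None])[:,:2]
def blobs(im,col):
    im=cv2.resize(im,None,fx=4,fy=4,interpolation=cv2.INTER_CUBIC)
    m=cv2.inRange(cv2.cvtColor(im,cv2.COLOR_RGB2HSV),*map(np.array,HSV[col]))
    cs,_=cv2.findContours(m,cv2.RETR_EXTERNAL,cv2.CHAIN_APPROX_NONE)
    cs=sorted([c for c in cs if cv2.contourArea(c)>1000],key=cv2.contourArea,reverse=True)
    return [(c.reshape(-1,2)+.5)/4-.5 for c in cs]
def rect(P):
    (x,y),(w,h),a=cv2.minAreaRect((P*1000).astype(np.float32))
    if w>h: a+=90; w,h=h,w          # a+90 = direction of long axis
    yaw=(a+90)%180
    return np.round([x,y,w,h,yaw],1)
def pose():
    s=get_state(); q=s['ee_rot']; R=Ro.from_quat([q[1],q[2],q[3],q[0]]).as_matrix()
    return s['position']*1000,R,np.degrees(np.arctan2(R[1,0],R[0,0]))
def go(x,y,z,yaw):
    """row (units) to take the TCP to x,y,z mm, tool x heading yaw deg"""
    p,R,a=pose(); d=R.T@(np.array([x,y,z])-p)/25
    t=-((yaw-a+180)%360-180)/6
    print('pose',p.round(1),round(a,1),'-> row',d.round(2),round(t,2))
E
python3 - <<'E'
from h import *
Z=dict(green=93,cream=71,red=49,blue=25)
for n in("top","scene"):
    im=np.load(f"pics/{n}0.npz")['im']; ci=eyes.camera_info(n)
    for c in Z:
        for b in blobs(im,c):
            u=b.mean(0)
            print(n,c,u.round(),'floor',rect(cast(ci,b,.006)),'stone',rect(cast(ci,b,Z[c]/1000)))
ci=eyes.camera_info("top");print(cast(ci,[(322,157)],0.02), cast(ci,[(322,144)],.1))
E
```

```text
top green [389. 156.] floor [ 672.7 -173.6   41.7   85.   102.7] stone [ 646.7 -156.9   38.    77.4  102.7]
top green [483. 246.] floor [ 433.5 -400.3   23.8   76.3  114.2] stone [ 428.7 -363.5   21.7   69.6  114.2]
top cream [347.  30.] floor [1050.9 -101.7  165.4  776.1   89.9] stone [1006.5  -94.   154.4  724.7   89.9]
top cream [79. 88.] floor [892.1 670.6 274.1 299.   92.6] stone [858.1 627.2 256.  279.2  92.6]
top cream [260. 165.] floor [650.5 166.1  57.  115.1 118.4] stone [632.6 156.1  53.2 107.4 118.4]
top cream [285. 375.] floor [131.3  80.8  83.   91.4  17.2] stone [147.7  76.4  77.5  85.3  17.2]
top cream [75. 14.] floor [1105.8  695.3   71.5  139.1   46. ] stone [1057.7  650.2   66.8  129.9   46. ]
top cream [ 23. 370.] floor [139.8 730.9  83.7  94.1 179.5] stone [155.7 683.5  78.2  87.8 179.5]
top cream [475. 247.] floor [ 432.9 -387.7   38.3   99.7  118.6] stone [ 429.4 -361.1   35.8   93.1  118.6]
top cream [237.  22.] floor [1069.6  237.3   23.4   46.2   67. ] stone [1023.9  222.6   21.8   43.2   67. ]
top red [193. 246.] floor [441.5 329.1  71.8 145.5  81.1] stone 
[... 1929 characters left out ...]
.] floor [ 396.2 -373.7   73.1  124.7  119.6] stone [ 442.7 -353.4   69.3  118.2  119.6]
scene blue [327. 201.] floor [ 4.974e+02 -3.000e-01  7.560e+01  1.694e+02  8.690e+01] stone [5.157e+02 1.000e-01 7.390e+01 1.655e+02 8.690e+01]
scene blue [627. 238.] floor [599.1 658.1  61.  155.2 156.8] stone [615.  643.5  59.6 151.6 156.8]
scene blue [570. 138.] floor [258.6 661.4 108.4 211.6 151.1] stone [282.3 646.8 105.9 206.7 151.1]
scene blue [186. 182.] floor [ 422.8 -359.2   85.1  151.4  118. ] stone [ 442.7 -350.6   83.2  147.9  118. ]
scene blue [ 12. 138.] floor [ 268.4 -878.5   76.7  152.8   26.8] stone [ 291.9 -857.9   74.9  149.3   26.8]
[[0.66708442 0.00363233]] [[0.67560913 0.00417829]]
```

```bash
python3 -c "
from h import *
go(428.3,-365,180,114.3)"
```

```text
pose [ 238.9 -522.5  252.5] 24.6 -> row [ 9.51 -2.58  2.91] -14.96
```

>>> drive_tool([
  [1.2,-0.3,0.4,-1.1],
  [2.4,-0.6,0.8,-2.2],
  [3.6,-1.0,1.2,-3.3],
  [4.8,-1.3,1.5,-4.4],
  [6.0,-1.6,1.9,-5.5],
  [7.2,-1.9,2.2,-6.6],
  [8.4,-2.3,2.6,-7.7],
  [9.5,-2.6,2.9,-8.8],
], grip=50, newtons=40)

```text
clock: 0.77
position: [0.4288, -0.3632, 0.1797]
ee_rot: [-0.001, 0.779, 0.627, 0.0]
contact_force: [0.6, -0.5, 0.1]
width: 0.0498
gripper_force: 0.0
```

>>> drive_tool([
  [0,0,0,-1.1],
  [0,0,0,-2.2],
  [0,0,0,-3.3],
  [0,0,0,-4.4],
  [0,0,0,-5.5],
  [0,0,0,-6.2],
  [0,0,0,-6.2],
  [0,0,0,-6.2],
])

```text
clock: 1.43
position: [0.4279, -0.3649, 0.1805]
ee_rot: [-0.0, 0.541, 0.841, 0.0]
contact_force: [0.5, -0.3, 0.2]
width: 0.0499
gripper_force: 0.0
```

Run:
```python
from h import *
go(428.3,-365,98,114.3)
ci=eyes.camera_info("wrist"); im,d=eyes.get_image("wrist"); print(ci, get_state()['width'])
np.savez("pics/w1.npz",im=im,d=d); cv2.imwrite("pics/w1.png",im[:,:,::-1])
```

```text
pose [ 427.9 -364.9  180.5] 114.5 -> row [-0.01  0.01  3.3 ] 0.03
{'fx': 309.70691628693146, 'fy': 309.70691628693146, 'cx': 317.4017070371512, 'cy': 200.23657153883292, 'R': array([[ 0.91042517,  0.41367035, -0.00168936],
       [ 0.39689568, -0.87234088,  0.28547366],
       [ 0.11661829, -0.26057291, -0.95838507]]), 't': array([-0.23850617, -0.50514068,  0.16500433])} 0.05002926820697964
```

View pics/w1.png

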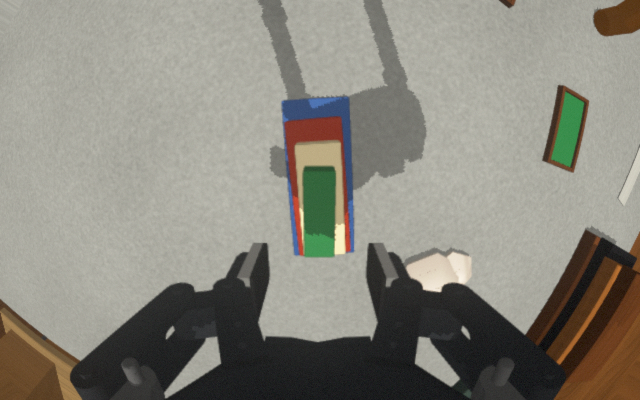

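The wrist view shows the green stone at (319,211), centred between the fingers and parallel to them. I'll cast it for the position along its length.

```bash
cat >> h.py <<'E'
def fcast(ci,px,z):
    p=(np.asarray(px,float)-[ci['cx'],ci['cy']])/ci['fx']; th=np.linalg.norm(p,axis=1)
    r=np.c_[p/th[:,None]*np.sin(th)[:,None],np.cos(th)]@ci['R']; c=-ci['R'].T@ci['t']
    return (c+r*((z-c[2])/r[:,2])[:,None])[:,:2]
E
python3 - <<'E'
from h import *
im=np.load("pics/w1.npz")['im']; ci=eyes.camera_info("wrist")
for b in blobs(im,'green')[:4]:
    print(b.mean(0).round(),b.min(0),b.max(0),rect(fcast(ci,b,.093)),rect(fcast(ci,b,.006)))
E
```

```text
[319. 211.] [303.125 166.625] [334.875 256.125] [ 429.  -364.5   22.    68.   114.4] [ 441.7 -391.8   31.2   96.3  114.4]
[568. 130.] [551.125  91.625] [583.625 166.375] [ 594.  -208.9   28.1   61.   103. ] [ 675.4 -171.4   39.9   86.4  103. ]
```

>>> drive_tool([
  [0,0,0.8,0],
  [0,0,1.6,0],
  [0,0,2.3,0],
  [0,0,2.8,0],
  [0,0,3.1,0],
  [0,0,3.3,0],
  [0,0,3.3,0],
  [0,0,3.3,0],
])

```text
clock: 2.15
position: [0.4283, -0.3654, 0.0987]
ee_rot: [0.0, 0.541, 0.841, -0.0]
contact_force: [0.6, 0.5, -0.4]
width: 0.0501
gripper_force: 0.0
```

>>> drive_tool([
  [0,0,0,0],
  [0,0,0,0],
  [0,0,0,0],
  [0,0,0,0],
  [0,0,0,0],
  [0,0,0,0],
  [0,0,0,0],
  [0,0,0,0],
], grip=15)

```text
clock: 2.82
position: [0.4286, -0.3657, 0.0993]
ee_rot: [0.001, 0.54, 0.841, -0.0]
contact_force: [0.3, 0.2, 5.5]
width: 0.022
gripper_force: 40.2
```

>>> drive_tool([
  [0,0,-0.2,0],
  [0,0,-0.5,0],
  [0,0,-1.0,0],
  [0,0,-1.6,0],
  [0,0,-2.2,0],
  [0,0,-2.6,0],
  [0,0,-2.8,0],
  [0,0,-2.8,0],
])

```text
clock: 3.48
position: [0.4284, -0.3656, 0.1696]
ee_rot: [0.001, 0.54, 0.841, -0.0]
contact_force: [0.1, 0.3, 0.5]
width: 0.0218
gripper_force: 39.4
```

```bash
python3 -c "
from h import *
go(673.5,-173.8,140,102.8)
im,d=eyes.get_image('wrist');cv2.imwrite('pics/w2.png',im[:,:,::-1])"
```

```text
pose [ 428.4 -365.6  169.6] 114.6 -> row [ 2.9  12.1   1.19] 1.96
```

View pics/w2.png

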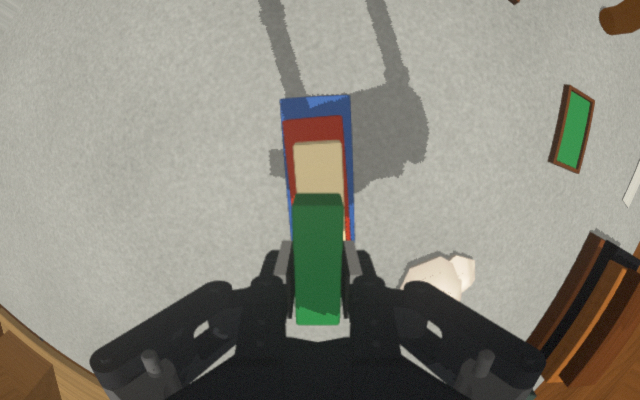

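The green stone is held straight at (317,258), and cream, red and blue are undisturbed beneath it.

>>> drive_tool([
  [0.2,0.9,0,0.2],
  [0.6,2.5,0,0.5],
  [1.0,4.1,0,0.8],
  [1.4,5.7,0,1.1],
  [1.8,7.3,0,1.4],
  [2.2,8.9,0.2,1.7],
  [2.6,10.5,0.5,1.96],
  [2.8,11.6,0.8,1.96],
])

```text
clock: 4.2
position: [0.6648, -0.1776, 0.1468]
ee_rot: [-0.001, 0.623, 0.782, 0.001]
contact_force: [0.2, -0.2, -1.6]
width: 0.0223
gripper_force: 39.5
```

```bash
python3 -c "
from h import *
go(673.5,-173.8,50,102.8)"
```

```text
pose [ 664.8 -177.6  146.8] 102.9 -> row [0.06 0.37 3.87] 0.01
```

>>> drive_tool([
  [0.1,0.3,0.5,0],
  [0.1,0.4,1.2,0],
  [0.1,0.4,2.0,0],
  [0.1,0.4,2.8,0],
  [0.1,0.4,3.4,0],
  [0.1,0.4,3.8,0],
  [0.1,0.4,3.8,0],
  [0.1,0.4,3.8,0],
])

```text
clock: 4.87
position: [0.6711, -0.1764, 0.0524]
ee_rot: [-0.001, 0.624, 0.781, -0.0]
contact_force: [0.0, -1.2, -0.2]
width: 0.0222
gripper_force: 39.5
```

```bash
python3 -c "
from h import *
go(673.5,-173.8,34.5,102.8)"
```

```text
pose [ 671.1 -176.4   52.4] 102.8 -> row [0.08 0.12 0.71] -0.0
```

>>> drive_tool([
  [0.05,0.1,0.2,0],
  [0.1,0.1,0.4,0],
  [0.1,0.1,0.55,0],
  [0.1,0.1,0.65,0],
  [0.1,0.1,0.7,0],
  [0.1,0.1,0.72,0],
  [0.1,0.1,0.72,0],
  [0.1,0.1,0.72,0],
])

```text
clock: 5.53
position: [0.6739, -0.1733, 0.0355]
ee_rot: [0.0, 0.624, 0.782, 0.0]
contact_force: [0.1, -0.3, 0.2]
width: 0.0217
gripper_force: 39.5
```

>>> drive_tool([
  [0,0,0,0],
  [0,0,0,0],
  [0,0,0,0],
  [0,0,0,0],
  [0,0,0,0],
  [0,0,0,0],
  [0,0,0,0],
  [0,0,0,0],
], grip=45)

```text
clock: 6.2
position: [0.6738, -0.1732, 0.0353]
ee_rot: [0.0, 0.624, 0.782, -0.0]
contact_force: [0.1, 0.3, -0.1]
width: 0.0448
gripper_force: 0.0
```

>>> drive_tool([
  [0,0,-0.5,0],
  [0,0,-1.2,0],
  [0,0,-2.2,0],
  [0,0,-3.2,0],
  [0,0,-4.2,0],
  [0,0,-5.0,0],
  [0,0,-5.5,0],
  [0,0,-5.5,0],
])

```text
clock: 6.87
position: [0.6757, -0.1739, 0.1779]
ee_rot: [0.004, 0.624, 0.782, 0.001]
contact_force: [0.2, -0.1, -0.3]
width: 0.0451
gripper_force: 0.0
```

Run:
```python
from h import *
go(430,-361.5,160,118.3)
ci=eyes.camera_info("wrist"); im,d=eyes.get_image("wrist"); cv2.imwrite("pics/w3.png",im[:,:,::-1])
im,d=eyes.get_image("top"); ci=eyes.camera_info("top"); 
for b in blobs(im,'green'): print(b.mean(0).round(),'st',rect(cast(ci,b,.028)),'fl',rect(cast(ci,b,.006)))
for b in blobs(im,'cream'):
    if b.mean(0)[0]>400: print(b.mean(0).round(),rect(cast(ci,b,.071)))
```

```text
pose [ 675.7 -173.9  177.9] 102.8 -> row [ -5.13 -11.25   0.66] -2.58
[401. 364.] [ 209.3 -174.7  216.9  468.1   89.3]
[429. 186.] [ 558.7 -242.5  234.9  396.4  168.7]
[463.  30.] [ 996.6 -379.5  155.9  167.9   70.7]
[422. 296.] [ 314.3 -223.8   83.2  183.7   71.4]
[483. 168.] [ 622.  -391.2   35.9  142.9  158.9]
[486. 106.] [ 784.5 -412.2   27.5  140.9  165.3]
[409.  81.] [ 854.4 -222.1   27.4  140.5  161.3]
[481. 246.] [ 431.8 -365.7   35.9   84.1  118.1]
[504.  46.] [ 948.4 -475.8   28.4  135.7  158.5]
[429.  22.] [1018.5 -283.2   26.9  135.5  159.3]
```

View pics/w3.png

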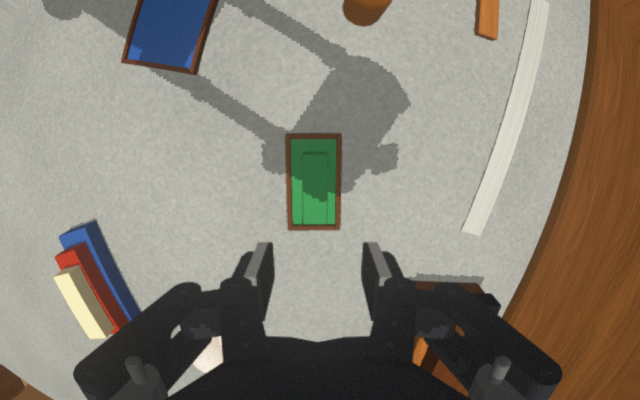

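The green stone lies flat and centred in its tray at (315,188). Next is cream.

>>> drive_tool([
  [-0.4,-0.9,0,-0.3],
  [-1.1,-2.4,0,-0.6],
  [-1.8,-3.9,0,-1.0],
  [-2.5,-5.4,0,-1.4],
  [-3.2,-6.9,0,-1.8],
  [-3.9,-8.4,0,-2.2],
  [-4.6,-9.9,0.1,-2.6],
  [-5.1,-11.2,0.2,-2.6],
], grip=62)

```text
clock: 7.63
position: [0.4262, -0.3605, 0.1665]
ee_rot: [-0.001, 0.512, 0.859, -0.0]
contact_force: [0.1, -0.5, -1.2]
width: 0.062
gripper_force: 0.0
```

>>> drive_tool([
  [0,0,0,0],
  [0,0,0,0],
  [0,0,0,0],
  [0,0,0,0],
  [0,0,0,0],
  [0,0,0,0],
  [0,0,0,0],
  [0,0,0,0],
])

```text
clock: 8.3
position: [0.4296, -0.3592, 0.1678]
ee_rot: [0.0, 0.511, 0.859, -0.0]
contact_force: [-0.2, 0.8, -0.5]
width: 0.0619
gripper_force: 0.0
```

```bash
cat >> h.py <<'E'
def wrist(col,z,name=None):
    ci=eyes.camera_info("wrist"); im,d=eyes.get_image("wrist")
    if name: cv2.imwrite(name,im[:,:,::-1])
    for b in blobs(im,col)[:5]:
        print(b.mean(0).round(),rect(fcast(ci,b,z)))
E
python3 - <<'E'
from h import *
go(430,-361.5,76,118.3)
wrist('cream',.071,'pics/w4.png')
E
```

```text
pose [ 429.6 -359.2  167.8] 118.5 -> row [-0.09 -0.03  3.67] 0.03
[315. 209.] [ 429.4 -362.4   36.3   92.4  118.3]
[ 51. 382.] [ 185.5 -868.3   65.   151.2   82.3]
[ 34. 342.] [ 148.4 -757.5   26.3  161.7    0. ]
[435. 279.] [ 552.4 -365.3   15.1   37.5  168.9]
[ 51. 364.] [ 192.  -780.6   14.6   58.5    2.2]
```

>>> drive_tool([
  [-0.1,-0.05,0.8,0],
  [-0.1,-0.05,1.7,0],
  [-0.1,-0.05,2.5,0],
  [-0.1,-0.05,3.1,0],
  [-0.1,-0.05,3.4,0],
  [-0.1,-0.05,3.6,0],
  [-0.1,-0.05,3.6,0],
  [-0.1,-0.05,3.6,0],
])

```text
clock: 9.02
position: [0.4295, -0.3628, 0.0784]
ee_rot: [0.001, 0.512, 0.859, -0.0]
contact_force: [-0.2, 0.4, 0.0]
width: 0.062
gripper_force: 0.0
```

>>> drive_tool([
  [0,0,0,0],
  [0,0,0,0],
  [0,0,0,0],
  [0,0,0,0],
  [0,0,0,0],
  [0,0,0,0],
  [0,0,0,0],
  [0,0,0,0],
], grip=25, newtons=50)

```text
clock: 9.68
position: [0.4297, -0.363, 0.0791]
ee_rot: [0.001, 0.512, 0.859, -0.0]
contact_force: [0.2, 0.4, 6.4]
width: 0.0339
gripper_force: 50.9
```

>>> drive_tool([
  [0,0,-0.2,0],
  [0,0,-0.5,0],
  [0,0,-1.0,0],
  [0,0,-1.8,0],
  [0,0,-2.8,0],
  [0,0,-3.8,0],
  [0,0,-4.4,0],
  [0,0,-4.4,0],
])

```text
clock: 10.35
position: [0.4305, -0.364, 0.1918]
ee_rot: [0.004, 0.512, 0.859, -0.001]
contact_force: [0.1, -0.2, -1.7]
width: 0.0339
gripper_force: 50.2
```

```bash
python3 -c "
from h import *
go(500,0,185,118.3)
go(651.8,165.8,180,118.3)
wrist('cream',.1,'pics/w5.png')"
```

```text
pose [ 430.5 -364.   191.8] 118.4 -> row [11.48  9.37  0.2 ] 0.02
pose [ 430.5 -364.   191.8] 118.4 -> row [14.43 17.87  0.4 ] 0.02
[317. 251.] [ 452.9 -404.6   58.4  153.5  118.1]
[ 64. 381.] [ 226.2 -825.7  107.4  134.8   83.7]
[417. 269.] [ 529.3 -369.9   29.9   49.2   29.5]
[ 42. 339.] [ 1.679e+02 -7.270e+02  2.440e+01  1.742e+02  4.000e-01]
[ 61. 337.] [ 219.8 -679.8   11.    96.2    0.9]
```

View pics/w5.png

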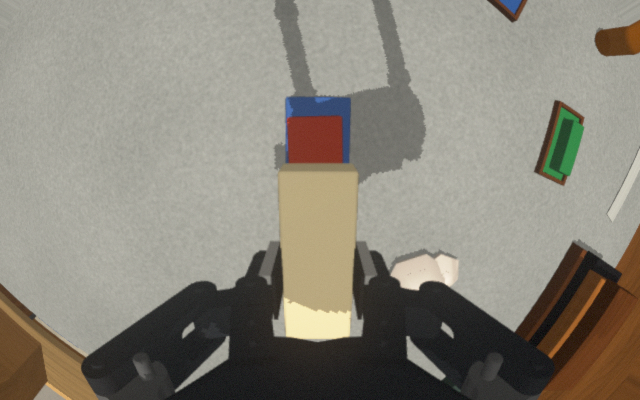

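Cream is held straight at (317,251), red lies beneath it, and the green stone in its tray at (562,143) is fine. Now to the cream tray, passing well above the bottle.

>>> drive_tool([
  [0.5,0.6,0,0],
  [1.5,1.8,0,0],
  [2.5,3.1,0,0],
  [3.5,4.3,0,0],
  [4.5,5.6,0,0],
  [5.5,6.8,0,0],
  [6.5,8.0,0,0],
  [7.5,9.3,0,0],
])

```text
clock: 11.07
position: [0.5432, -0.0848, 0.1859]
ee_rot: [-0.002, 0.512, 0.859, -0.001]
contact_force: [0.6, -0.6, -1.6]
width: 0.0337
gripper_force: 50.2
```

>>> drive_tool([
  [1.0,1.2,0,0],
  [2.0,2.5,0,0],
  [3.0,3.7,0,0],
  [4.0,5.0,0,0],
  [5.0,6.2,0,0],
  [6.0,7.4,0,0],
  [6.7,8.3,0.2,0],
  [6.9,8.6,0.4,0],
])

```text
clock: 11.73
position: [0.6519, 0.1718, 0.1754]
ee_rot: [-0.001, 0.51, 0.86, 0.001]
contact_force: [0.2, -0.2, -0.9]
width: 0.0336
gripper_force: 50.3
```

```bash
python3 -c "
from h import *
go(651.8,165.8,60,118.3)"
```

```text
pose [651.9 171.8 175.4] 118.6 -> row [-0.22 -0.12  4.61] 0.05
```

>>> drive_tool([
  [0,0,0.7,0],
  [0,0,1.6,0],
  [0,0,2.6,0],
  [0,0,3.5,0],
  [0,0,4.2,0],
  [0,0,4.6,0],
  [0,0,4.6,0],
  [0,0,4.6,0],
])

```text
clock: 12.4
position: [0.6508, 0.1666, 0.0618]
ee_rot: [-0.001, 0.512, 0.859, -0.001]
contact_force: [0.5, -0.0, -2.3]
width: 0.0338
gripper_force: 50.2
```

```bash
python3 -c "
from h import *
go(651.8,165.8,36.5,118.3)"
```

```text
pose [650.8 166.6  61.8] 118.4 -> row [-0.05  0.02  1.01] 0.02
```

>>> drive_tool([
  [0,0,0.3,0],
  [0,0,0.6,0],
  [0,0,0.8,0],
  [0,0,0.95,0],
  [0,0,1.0,0],
  [0,0,1.02,0],
  [0,0,1.02,0],
  [0,0,1.02,0],
])

```text
clock: 13.07
position: [0.6517, 0.1672, 0.0376]
ee_rot: [0.0, 0.512, 0.859, 0.0]
contact_force: [0.8, -0.5, -1.9]
width: 0.0335
gripper_force: 50.3
```

>>> drive_tool([
  [0,0,0,0],
  [0,0,0,0],
  [0,0,0,0],
  [0,0,0,0],
  [0,0,0,0],
  [0,0,0,0],
  [0,0,0,0],
  [0,0,0,0],
], grip=58)

```text
clock: 13.73
position: [0.6515, 0.1671, 0.0373]
ee_rot: [0.0, 0.512, 0.859, -0.0]
contact_force: [-0.4, 0.4, 1.1]
width: 0.0578
gripper_force: 0.0
```

>>> drive_tool([
  [0,0,-0.5,0],
  [0,0,-1.2,0],
  [0,0,-2.2,0],
  [0,0,-3.2,0],
  [0,0,-4.2,0],
  [0,0,-5.2,0],
  [0,0,-5.8,0],
  [0,0,-5.8,0],
])

```text
clock: 14.4
position: [0.6538, 0.1675, 0.1879]
ee_rot: [0.004, 0.512, 0.859, 0.003]
contact_force: [0.8, 1.1, 0.8]
width: 0.0577
gripper_force: 0.0
```

Run:
```python
from h import *
go(427,-356.5,180,119.6)
wrist('cream',.028,'pics/w6.png')
```

```text
pose [653.8 167.5 187.9] 118.4 -> row [-14.12 -17.95   0.2 ] -0.2
[313. 179.] [648.2 171.7  52.9 105.7 118.1]
```

View pics/w6.png

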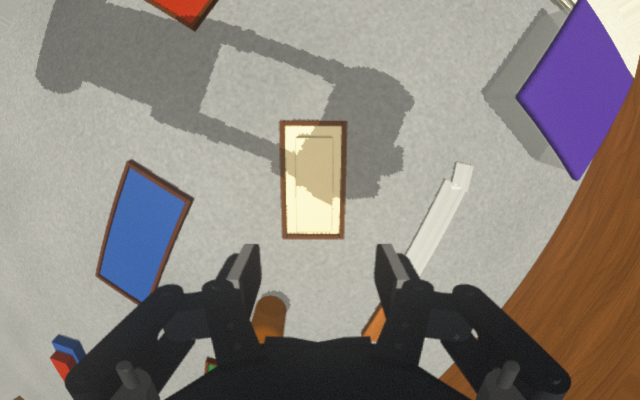

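The cream stone lies flat inside its tray at (314,185). Next is red.

>>> drive_tool([
  [-0.5,-0.6,0,0],
  [-1.5,-1.9,0,0],
  [-2.5,-3.2,0,0],
  [-3.5,-4.5,0,0],
  [-4.5,-5.7,0,0],
  [-5.5,-7.0,0,0],
  [-6.5,-8.3,0,0],
  [-7.5,-9.5,0,0],
], grip=74)

```text
clock: 15.12
position: [0.5293, -0.112, 0.1809]
ee_rot: [-0.002, 0.512, 0.859, -0.0]
contact_force: [1.0, 0.1, 0.7]
width: 0.0739
gripper_force: 0.0
```

>>> drive_tool([
  [-1.0,-1.3,0,0],
  [-2.0,-2.6,0,0],
  [-3.0,-3.8,0,0],
  [-4.0,-5.1,0,0],
  [-5.0,-6.4,0,0],
  [-6.0,-7.7,0.3,0],
  [-6.5,-8.4,0.6,0],
  [-6.5,-8.4,0.6,0],
])

```text
clock: 15.78
position: [0.4212, -0.3568, 0.1645]
ee_rot: [-0.002, 0.514, 0.858, -0.001]
contact_force: [0.0, -0.5, -0.0]
width: 0.074
gripper_force: 0.0
```

>>> drive_tool([
  [0,0,0,0],
  [0,0,0,0],
  [0,0,0,0],
  [0,0,0,0],
  [0,0,0,0],
  [0,0,0,0],
  [0,0,0,0],
  [0,0,0,0],
])

```text
clock: 16.45
position: [0.4246, -0.3533, 0.1675]
ee_rot: [0.0, 0.512, 0.859, -0.0]
contact_force: [0.5, -1.3, -0.2]
width: 0.0736
gripper_force: 0.0
```

Run:
```python
from h import *
go(427,-356.5,56,119.6)
wrist('red',.049)
```

```text
pose [ 424.6 -353.3  167.5] 118.4 -> row [-0.16  0.02  4.46] -0.19
[316. 201.] [ 426.  -358.3   45.8  119.7  119.6]
```

>>> drive_tool([
  [-0.2,-0.05,0.8,-0.2],
  [-0.2,-0.05,1.9,-0.2],
  [-0.2,-0.05,3.0,-0.2],
  [-0.2,-0.05,3.8,-0.2],
  [-0.2,-0.05,4.3,-0.2],
  [-0.2,-0.05,4.55,-0.2],
  [-0.2,-0.05,4.6,-0.2],
  [-0.2,-0.05,4.6,-0.2],
])

```text
clock: 17.17
position: [0.4258, -0.3589, 0.0524]
ee_rot: [0.0, 0.503, 0.864, -0.0]
contact_force: [-0.0, -0.5, 1.0]
width: 0.0739
gripper_force: 0.0
```

>>> drive_tool([
  [0,0,0,0],
  [0,0,0,0],
  [0,0,0,0],
  [0,0,0,0],
  [0,0,0,0],
  [0,0,0,0],
  [0,0,0,0],
  [0,0,0,0],
], grip=38, newtons=70)

```text
clock: 17.83
position: [0.4265, -0.3594, 0.0539]
ee_rot: [0.002, 0.503, 0.864, -0.0]
contact_force: [0.1, 0.3, 5.5]
width: 0.0455
gripper_force: 73.9
```

>>> drive_tool([
  [0,0,-0.2,0],
  [0,0,-0.5,0],
  [0,0,-1.0,0],
  [0,0,-1.8,0],
  [0,0,-2.6,0],
  [0,0,-3.4,0],
  [0,0,-4.0,0],
  [0,0,-4.0,0],
])

```text
clock: 18.5
position: [0.427, -0.3601, 0.1559]
ee_rot: [0.003, 0.503, 0.864, -0.001]
contact_force: [0.4, -0.2, -2.0]
width: 0.0454
gripper_force: 73.1
```

```bash
python3 -c "
from h import *
go(442.5,328.8,150,81)
wrist('blue',.025,'pics/w7.png')"
```

```text
pose [ 427.  -360.1  155.9] 119.6 -> row [23.65 14.16  0.1 ] 6.44
[321. 118.] [ 397.6 -302.1   27.2   58.8   28.6]
[534.   4.] [516.6 -88.6  16.5  34.2  45.6]
```

View pics/w7.png

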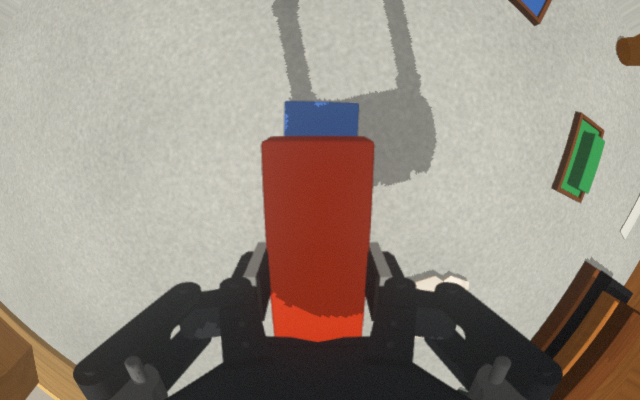

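The red stone is held level at (317,240) and blue alone remains. Now to the red tray.

>>> drive_tool([
  [0.6,0.4,0,0],
  [1.8,1.1,0,0],
  [3.1,1.9,0,0],
  [4.4,2.6,0,0],
  [5.7,3.4,0,0],
  [7.0,4.2,0,0],
  [8.3,5.0,0,0],
  [9.6,5.8,0,0],
])

```text
clock: 19.22
position: [0.4311, -0.0756, 0.1509]
ee_rot: [-0.002, 0.503, 0.864, -0.0]
contact_force: [1.2, 0.2, -1.9]
width: 0.0452
gripper_force: 73.0
```

>>> drive_tool([
  [1.3,0.8,0,0],
  [2.6,1.6,0,0],
  [3.9,2.4,0,0],
  [5.2,3.1,0,0],
  [6.5,3.9,0,0],
  [7.8,4.7,0,0],
  [9.1,5.5,0,0],
  [10.2,6.1,0,0],
])

```text
clock: 19.88
position: [0.4378, 0.2214, 0.1509]
ee_rot: [-0.001, 0.503, 0.865, -0.001]
contact_force: [0.6, -0.6, -2.7]
width: 0.0456
gripper_force: 72.9
```

```bash
python3 -c "
from h import *
go(442.5,328.8,120,81)"
```

```text
pose [437.8 221.4 150.9] 119.7 -> row [3.64 2.29 1.23] 6.44
```

>>> drive_tool([
  [0.8,0.5,0,0.9],
  [1.7,1.1,0,1.8],
  [2.5,1.6,0.2,2.7],
  [3.1,1.9,0.5,3.6],
  [3.5,2.2,0.8,4.5],
  [3.6,2.3,1.0,5.4],
  [3.6,2.3,1.2,6.2],
  [3.6,2.3,1.2,6.44],
])

```text
clock: 20.55
position: [0.4425, 0.3251, 0.1193]
ee_rot: [-0.001, 0.761, 0.648, -0.003]
contact_force: [-0.2, 0.0, -3.0]
width: 0.0453
gripper_force: 72.9
```

```bash
python3 -c "
from h import *
go(442.5,328.8,50,81)"
```

```text
pose [442.5 325.1 119.3] 80.8 -> row [ 0.16 -0.01  2.77] -0.03
```

>>> drive_tool([
  [0.1,0,0.5,0],
  [0.1,0,1.1,0],
  [0.1,0,1.7,0],
  [0.1,0,2.2,0],
  [0.1,0,2.6,0],
  [0.1,0,2.75,0],
  [0.1,0,2.75,0],
  [0.1,0,2.75,0],
])

```text
clock: 21.22
position: [0.4454, 0.3279, 0.0533]
ee_rot: [-0.0, 0.761, 0.649, -0.0]
contact_force: [0.5, -0.3, -2.4]
width: 0.045
gripper_force: 72.9
```

```bash
python3 -c "
from h import *
go(442.5,328.8,35.5,81)"
```

```text
pose [445.4 327.9  53.3] 81.0 -> row [ 0.02 -0.12  0.71] -0.0
```

>>> drive_tool([
  [0,-0.1,0.2,0],
  [0,-0.1,0.4,0],
  [0,-0.1,0.55,0],
  [0,-0.1,0.65,0],
  [0,-0.1,0.7,0],
  [0,-0.1,0.73,0],
  [0,-0.1,0.73,0],
  [0,-0.1,0.73,0],
])

```text
clock: 21.88
position: [0.4433, 0.3283, 0.0353]
ee_rot: [0.0, 0.761, 0.649, 0.0]
contact_force: [0.2, -0.6, -3.5]
width: 0.0453
gripper_force: 73.0
```

>>> drive_tool([
  [0,0,0,0],
  [0,0,0,0],
  [0,0,0,0],
  [0,0,0,0],
  [0,0,0,0],
  [0,0,0,0],
  [0,0,0,0],
  [0,0,0,0],
], grip=68)

```text
clock: 22.55
position: [0.4432, 0.3282, 0.0353]
ee_rot: [0.0, 0.761, 0.649, 0.0]
contact_force: [0.7, 0.7, -0.2]
width: 0.068
gripper_force: 0.0
```

>>> drive_tool([
  [0,0,-0.5,0],
  [0,0,-1.2,0],
  [0,0,-2.2,0],
  [0,0,-3.2,0],
  [0,0,-4.2,0],
  [0,0,-4.8,0],
  [0,0,-5.0,0],
  [0,0,-5.0,0],
])

```text
clock: 23.22
position: [0.4438, 0.3287, 0.1616]
ee_rot: [0.0, 0.761, 0.649, 0.002]
contact_force: [-0.1, -0.5, -0.0]
width: 0.0679
gripper_force: 0.0
```

Run:
```python
from h import *
go(426,-354,150,118)
wrist('red',.03,'pics/w8.png')
```

```text
pose [443.8 328.7 161.6] 81.0 -> row [-27.08   3.58   0.42] -6.17
[314. 184.] [442.2 334.5  63.1 132.   81.2]
```

View pics/w8.png

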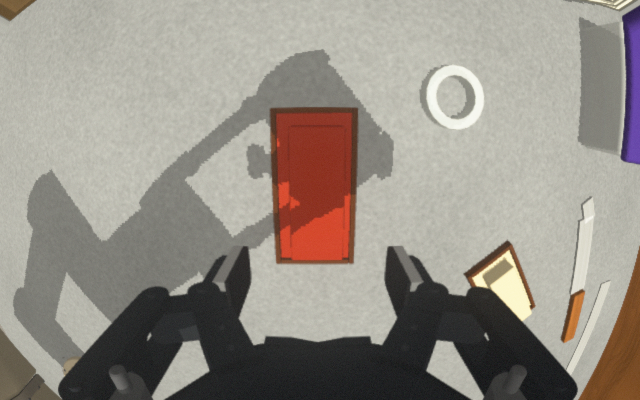

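The red stone lies inside its tray at (317,193), clear of the rim. Next is blue.

>>> drive_tool([
  [-0.7,0.1,0,0],
  [-2.1,0.3,0,0],
  [-3.7,0.5,0,0],
  [-5.3,0.7,0,0],
  [-6.9,0.9,0,0],
  [-8.5,1.1,0,0],
  [-10.1,1.3,0,0],
  [-11.7,1.5,0,0],
], grip=85)

```text
clock: 23.93
position: [0.4326, 0.0319, 0.1587]
ee_rot: [-0.001, 0.76, 0.649, -0.001]
contact_force: [1.8, 0.4, 0.6]
width: 0.0851
gripper_force: 0.0
```

>>> drive_tool([
  [-1.6,0.2,0,-0.8],
  [-3.2,0.4,0,-1.6],
  [-4.8,0.6,0,-2.4],
  [-6.4,0.8,0,-3.2],
  [-8.0,1.1,0,-4.0],
  [-9.6,1.3,0,-4.8],
  [-11.2,1.5,0,-5.5],
  [-12.8,1.7,0,-6.1],
])

```text
clock: 24.6
position: [0.4246, -0.2905, 0.1584]
ee_rot: [-0.002, 0.517, 0.856, 0.0]
contact_force: [0.9, 0.2, -0.3]
width: 0.0849
gripper_force: 0.0
```

Run:
```python
from h import *
go(426,-354,140,118)
```

```text
pose [ 424.6 -290.5  158.4] 117.7 -> row [-2.28 -1.13  0.73] -0.04
```

>>> drive_tool([
  [-0.9,-0.4,0.2,0],
  [-1.6,-0.8,0.4,0],
  [-2.1,-1.0,0.6,0],
  [-2.3,-1.1,0.7,0],
  [-2.3,-1.1,0.7,0],
  [-2.3,-1.1,0.7,0],
  [-2.3,-1.1,0.7,0],
  [-2.3,-1.1,0.7,0],
])

```text
clock: 25.27
position: [0.4284, -0.3516, 0.1431]
ee_rot: [0.0, 0.518, 0.856, 0.0]
contact_force: [0.4, 0.2, 0.3]
width: 0.0848
gripper_force: 0.0
```

Run:
```python
from h import *
go(426,-354,30,118)
wrist('blue',.025,'pics/w9.png')
```

```text
pose [ 428.4 -351.6  143.1] 117.6 -> row [-0.04 -0.13  4.52] -0.06
[312. 195.] [ 425.9 -355.9   59.   148.9  117.9]
[533.   3.] [517.7 -91.6  10.9  22.3  43.6]
```

View pics/w9.png

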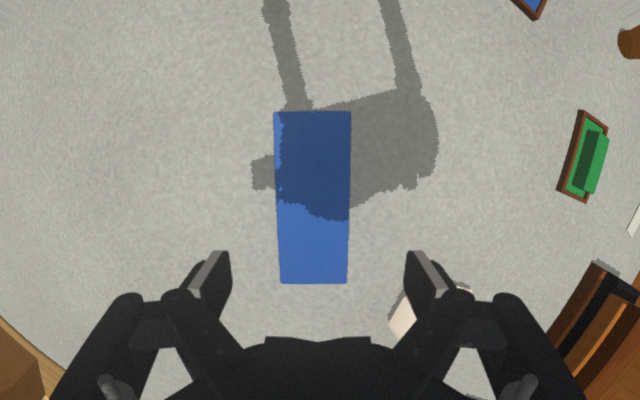

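Blue lies alone at (312,195). The white shell is well away from the finger path.

>>> drive_tool([
  [-0.1,-0.17,0.8,-0.05],
  [-0.1,-0.17,1.9,-0.05],
  [-0.1,-0.17,3.0,-0.05],
  [-0.1,-0.17,3.8,-0.05],
  [-0.1,-0.17,4.3,-0.05],
  [-0.1,-0.17,4.5,-0.05],
  [-0.1,-0.17,4.6,-0.05],
  [-0.1,-0.17,4.6,-0.05],
])

```text
clock: 25.98
position: [0.426, -0.357, 0.0281]
ee_rot: [0.0, 0.516, 0.857, -0.0]
contact_force: [0.1, 0.6, 0.3]
width: 0.0849
gripper_force: 0.0
```

>>> drive_tool([
  [0,0,0,0],
  [0,0,0,0],
  [0,0,0,0],
  [0,0,0,0],
  [0,0,0,0],
  [0,0,0,0],
  [0,0,0,0],
  [0,0,0,0],
], grip=50, newtons=90)

```text
clock: 26.65
position: [0.4266, -0.3576, 0.0298]
ee_rot: [0.002, 0.516, 0.856, -0.0]
contact_force: [0.6, 1.9, 6.6]
width: 0.0572
gripper_force: 97.8
```

>>> drive_tool([
  [0,0,-0.2,0],
  [0,0,-0.5,0],
  [0,0,-1.0,0],
  [0,0,-1.7,0],
  [0,0,-2.4,0],
  [0,0,-3.0,0],
  [0,0,-3.2,0],
  [0,0,-3.2,0],
])

```text
clock: 27.32
position: [0.4262, -0.3578, 0.1094]
ee_rot: [0.002, 0.516, 0.857, -0.001]
contact_force: [-0.0, -0.4, -3.4]
width: 0.0574
gripper_force: 97.2
```

```bash
python3 -c "
from h import *
go(496.3,0,105,86.9)
wrist('blue',.08,'pics/w10.png')"
```

```text
pose [ 426.2 -357.8  109.4] 117.9 -> row [11.34  9.17  0.15] 5.16
[318. 217.] [ 424.6 -354.1   71.4  146.4  117.5]
```

View pics/w10.png

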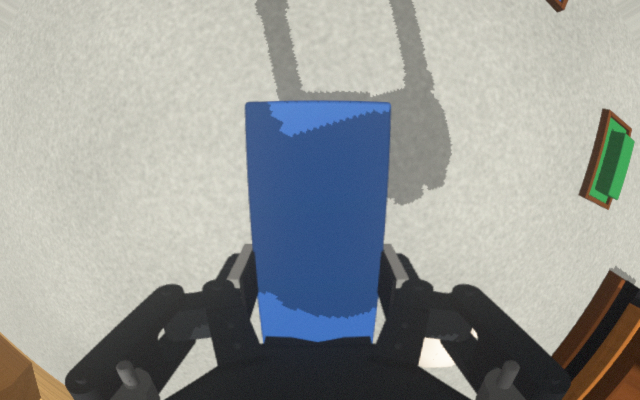

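Blue is held level at (318,220). Now to the blue tray.

>>> drive_tool([
  [0.6,0.5,0,0.4],
  [1.8,1.4,0,1.1],
  [3.1,2.5,0,1.8],
  [4.4,3.5,0,2.6],
  [5.7,4.6,0,3.3],
  [7.0,5.6,0,4.1],
  [8.3,6.7,0,4.8],
  [9.6,7.7,0,5.16],
])

```text
clock: 28.03
position: [0.4828, -0.0536, 0.1067]
ee_rot: [-0.001, 0.727, 0.686, -0.001]
contact_force: [0.6, -0.7, -4.7]
width: 0.0581
gripper_force: 97.2
```

```bash
python3 -c "
from h import *
go(496.3,0,90,86.9)"
```

```text
pose [482.8 -53.6 106.7] 86.7 -> row [2.17 0.42 0.67] -0.03
```

>>> drive_tool([
  [0.9,0.2,0,0],
  [1.6,0.3,0.1,0],
  [2.0,0.4,0.4,0],
  [2.1,0.4,0.8,0],
  [2.1,0.4,1.3,0],
  [2.1,0.4,1.8,0],
  [2.1,0.4,2.0,0],
  [2.1,0.4,2.0,0],
])

```text
clock: 28.7
position: [0.4945, -0.004, 0.0556]
ee_rot: [-0.002, 0.726, 0.688, -0.002]
contact_force: [-0.5, 0.4, -4.2]
width: 0.0575
gripper_force: 97.2
```

```bash
python3 -c "
from h import *
go(496.3,0,36,86.9)"
```

```text
pose [494.5  -4.   55.6] 86.9 -> row [0.17 0.07 0.79] -0.0
```

>>> drive_tool([
  [0.1,0.07,0.1,0],
  [0.1,0.07,0.3,0],
  [0.1,0.07,0.45,0],
  [0.1,0.07,0.6,0],
  [0.1,0.07,0.7,0],
  [0.1,0.07,0.75,0],
  [0.1,0.07,0.75,0],
  [0.1,0.07,0.75,0],
])

```text
clock: 29.37
position: [0.4983, -0.0014, 0.0391]
ee_rot: [0.0, 0.726, 0.688, 0.0]
contact_force: [0.5, -1.4, -3.6]
width: 0.0577
gripper_force: 97.4
```

```bash
python3 -c "
from h import *
go(496.3,0,35.5,86.9)"
```

```text
pose [498.3  -1.4  39.1] 86.9 -> row [ 0.05 -0.08  0.14] 0.0
```

>>> drive_tool([
  [0,-0.05,0.05,0],
  [0,-0.05,0.1,0],
  [0,-0.05,0.14,0],
  [0,-0.05,0.14,0],
  [0,-0.05,0.14,0],
  [0,-0.05,0.14,0],
  [0,-0.05,0.14,0],
  [0,-0.05,0.14,0],
])

```text
clock: 30.03
position: [0.4968, -0.0013, 0.0358]
ee_rot: [-0.0, 0.726, 0.688, -0.0]
contact_force: [-1.8, -0.8, 1.5]
width: 0.0576
gripper_force: 98.1
```

>>> drive_tool([
  [0,0,0,0],
  [0,0,0,0],
  [0,0,0,0],
  [0,0,0,0],
  [0,0,0,0],
  [0,0,0,0],
  [0,0,0,0],
  [0,0,0,0],
], grip=80)

```text
clock: 30.7
position: [0.497, -0.0013, 0.0355]
ee_rot: [0.0, 0.726, 0.688, -0.0]
contact_force: [-0.3, -1.2, -0.1]
width: 0.08
gripper_force: 0.0
```

>>> drive_tool([
  [0,0,-0.5,0],
  [0,0,-1.2,0],
  [0,0,-2.2,0],
  [0,0,-3.2,0],
  [0,0,-4.2,0],
  [0,0,-5.2,0],
  [0,0,-6.0,0],
  [0,0,-6.0,0],
])

```text
clock: 31.37
position: [0.4996, -0.0016, 0.1898]
ee_rot: [0.004, 0.726, 0.688, 0.003]
contact_force: [1.2, -0.4, -0.7]
width: 0.0799
gripper_force: 0.0
```

>>> drive_tool([
  [-1,0,0,0],
  [-2.2,0,0,0],
  [-3.6,0,0,0],
  [-5,0,0,0],
  [-6.4,0,0,0],
  [-7.8,0,0,0],
  [-8.5,0,0,0],
  [-8.5,0,0,0],
])

```text
clock: 32.03
position: [0.4852, -0.2174, 0.1846]
ee_rot: [0.0, 0.727, 0.686, -0.001]
contact_force: [0.3, -0.2, 0.2]
width: 0.08
gripper_force: 0.0
```

Run:
```python
from h import *
im,_=eyes.get_image("scene"); im2,_=eyes.get_image("top")
a=cv2.resize(im[150:290,200:520],None,fx=2.5,fy=2.1); b=cv2.resize(im2[120:280,140:500],(800,300))
cv2.imwrite('pics/f.png',np.vstack([a,b])[:,:,::-1])
```

View pics/f.png

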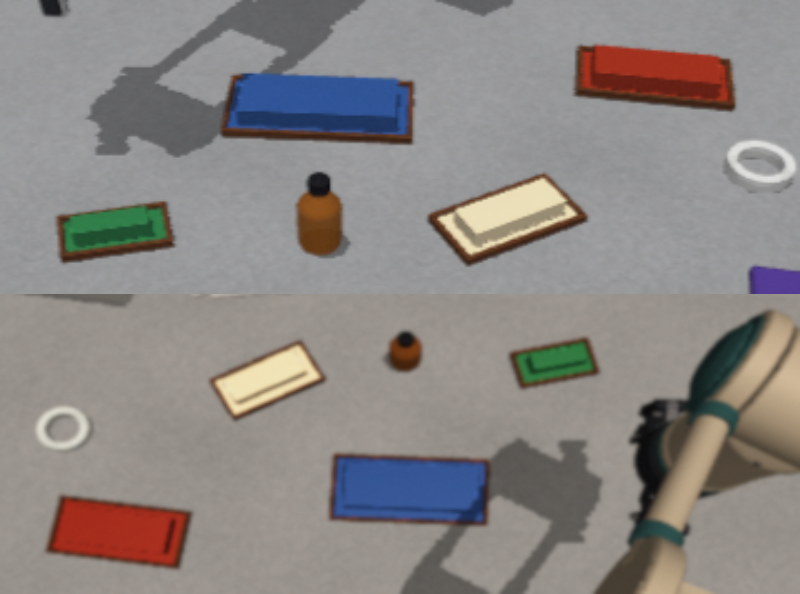

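All four stones lie flat inside their own trays: blue (318,103), red (657,72), cream (510,215) and green (115,228). The bottle is standing at (320,215), and the arm is clear.

```bash
python3 -c "
from rig import order
print(order.sign_off())"
```

```text
the job is handed in; nothing more can be done
None
```

The stack was taken apart from the top down, all four stones lie flat in their matching trays, the oil bottle was left standing where it was, and the job was handed in at about 32 s.

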